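# Pack the exam case: press two instruments home in the insert

### The arm

A 7-joint arm with a two-finger parallel gripper is mounted at the origin on a cart in front of the work surface, level with it; the furniture and walls round the work are solid. World frame = base frame: x ahead of the robot, y to its left, z up, the work surface at z = 0. Lengths are in m, angles in rad, forces in N, time in s.
With the tool pointing down it reaches from about 0.35 to 0.9 m from the base axis. Payload 8.1 kg.
Tool frame: the origin (TCP) lies midway between the tips of the shut fingers; the grasp point (between the pads) lies arm.grip_point_offset behind it (arm.grip_point_offset is the distance from the TCP to the grasp point, in m); y points along the fingers, z is the direction in which the jaws open and shut, and the axes are right-handed (so a half turn about y gives the same grasp; the last joint's range is limited). The gripper opens to 92 mm and grips with 3 to 60 N. Pads are 19 mm wide; open, the fingers measure 130 mm over their backs; the gripper's body (75 mm by 190 mm) begins 47 mm behind the grasp point.
Start: joints at [1.096, 0.434, 0.025, 1.573, -0.012, 1.134, -0.075], TCP at [0.227, -0.582, 0.227] pointing down, gripper open.
Joint ranges: [-2.62, 2.62], [-0.44, 2.09], [-1.27, 1.32], [0.08, 2.57], [-1.32, 4.46], [0.12, 2], [-2.74, 2.74]. Speed limits (rad/s): [2.22, 2.22, 3.01, 3.01, 3.14, 3.14, 3.14].

### API

Orientations are given as a rotation vector (axis times angle).
In Python, from cell import arm, get_image, camera_info gives the robot as it stands.
- The arm moves only by the tool carry_out, never from a script. Its argument "steps" is one flat list of numbers, 5 for each row, row after row: the opening, from 0 (shut) to 1 (fully open), then the shift along the world's x, y, z in units of 0.1 m (1.0 is 0.1 m), then the turn about the world's z in units of 45 degrees (1.0 is 45 degrees). In form: [hand, dx, dy, dz, spin, hand, dx, dy, dz, spin, ...]. A call has 1 to 12 rows; each row is the pose to reach, as a shift and turn from the pose commanded when the call began; what a row does not reach only later rows make up. A row lasts 1/10 s, in which the tool goes at most 50 mm and 8.59 degrees, less where a joint would pass 70% of its speed; a pose out of reach is approached as far as the arm can. A call with a number of a shift or a turn outside -1 to 1 is refused whole. A call with a gripper value outside its range is refused whole. The fingers move at their own pace and stop on an object; "grip_force" is the grip in N (left out, the last holds). Time passes only in rows, so rows that repeat a pose let the fingers close. It gives the time, the measured TCP pose, the force and the opening at its end, in the units of the state.
- arm.observe(): the state, without advancing time (a new reading comes with each control period).
- get_image(name): name is "scene" or "side" or "wrist"; returns (picture, depth): 400x640x3 uint8, red, green, blue; 400x640 float32, m along the optical axis (not along the pixel's ray), 0 where there is no reading.
- camera_info(name): a dict with "fovy" (degrees; the focal length in pixels is half the picture's height over the tangent of half this angle, whatever the lens; pixels are square), "cx", "cy" (the principal point, pixels), "R" (3x3) and "t" (3): a world point X has camera coordinates R X + t; the wrist camera has in their place "tool_from_camera" (4x4, takes a point from camera to tool coordinates, whose origin is the TCP and whose axes are the tool frame's). Camera axes: x right, y down, z forward; pixel columns grow to the right and rows downward; lengths in m; the calibration is good to about 2 mm. A picture is of the moment at which its call begins: read the wrist's pose just before it. camera_info takes no time and is no camera call.
- arm.sign_off(): hands the job in, once; it reports no verdict.
The state is a dict: "clock": time; "joints": joint angles; "dq": joint speeds; "joint_efforts": joint torques, N m; "position": TCP position; "ee_rot": TCP orientation; "force": force on the tool from outside, world axes, zero at the start; "ft_torque": the same for the moment, N m; "width": opening from 0.0 (shut) to 1.0 (fully open).
Only numpy, scipy, OpenCV 4.12 (cv2) and the standard library are available. Lean on these libraries where they do the work, as an engineer would, in place of code of your own. Each camera call takes 0.05 s, during which the arm holds its last target. There are 200 camera calls.

### The job

Pack the exam case: lay the ear thermometer that lies on the desk into its own cutout of the case's insert, head in the wide part. Both it and the pulse oximeter, which was only laid loosely in its cutout, must be pressed fully home against the grip of the insert, so that they lie level on the bottom of their cutouts. Leave the two small vials and the ampoule standing where they are.

Things in the scene. Friction and masses are not known exactly. Their poses are not given: they have to be found in the camera images.
- thermo_grip (a point): Loose white ear thermometer lying face up, 120 g, 34 mm high: straight handle 24 mm wide, 90 mm long, then a head 44 mm wide, 40 mm long; a 14 mm thick probe sticks out 12 mm from the head's end. Point: 17 mm above the underside, on the handle half-way along the 130 mm body, near the centre of mass; grip here across the 24 mm (x). Axes: y towards the head, z up. Lower edges rounded 5 mm.
- thermo_head (a point): Ear thermometer: centre of the flat top of its head, 45 mm from the grip point along +y, 34 mm above its underside. Same axes.
- thermo_tail (a point): Ear thermometer: on the flat top of its handle near the tail, 50 mm from the grip point along -y (the tail end is at 65 mm), 34 mm above its underside. Same axes.
- oximeter_top (a point): Loose white pulse oximeter, a block 36 x 62 x 34 mm (x, y, z), 60 g, dark screen on its flat top; this point is the centre of the top. It starts level in the mouth of its cutout, held up by four sprung pads there, 20 mm too high. Pressed at this point with about 7 to 10 N it slides down over the pads.
- case: Open case, immovable, rim 180 x 208 mm (x, y), 38 mm high, with a rigid grey insert (face 36 mm above the desk). Origin: centre of the underside; z up. Two cutouts 30 mm deep, 2 to 3 mm wider all round than their instruments: in the -x half a long one, wide at its +y end, for the thermometer; in the +x half a short one, for the oximeter. Between them forceps, fixed, lie flush in a slot.
- cut_thermo_mid (a point): Middle of the long cutout, at the insert's face; axes as the case's, y towards its wide end. The thermometer goes in with its grip point over this, axes parallel. Four sprung pads, 12 mm down on the long walls, two near each end, stop it 10 mm deep (24 mm proud). About 4 to 7 N on one end, then the other, slips it 20 mm to the floor; the first end stops some 3 mm high until the second is down.
- cut_thermo_head (a point): Where the point thermo_head is when the thermometer is fully home (40 mm above the desk). Axes as the case's.
- cut_thermo_tail (a point): Where the point thermo_tail is when the thermometer is fully home (40 mm above the desk). Axes as the case's.
- cut_oximeter (a point): Where the point oximeter_top is when the oximeter is fully home (40 mm above the desk). Axes as the case's.
- vial: Small glass vial, 18 mm across and 36 mm high, standing loose behind the case; leave alone. Origin: centre of its underside.
- vial2: Second small glass vial, 18 mm across and 39 mm high, standing loose behind the case; leave alone. Origin: centre of its underside.
- saline_ampoule: Small clear plastic ampoule, 18 x 21 x 61 mm, standing loose at the back right; leave alone. Origin: centre of its underside.
Things that resemble listed ones, but are neither listed nor needed, are in the scene too. Leave any yellow look-alike of the part that bears oximeter_top alone. Several things look just like the part that bears thermo_grip: the one meant starts farthest from the robot's base.

How it is judged:
By the outcome, as a careful person would: the job done as asked, in the order asked, and still so for the second after the job is handed in, with the robot touching nothing.
It also fails if it takes over 48 s, if anything falls off the work surface, if the arm or the gripper's body presses on something with over 40 N, if the wrist force passes 120 N, or if a joint passes its speed limit or range.

## Working session

There is one attempt and no reset: what is moved stays moved. The work goes in short steps, Python scripts to look and compute and a tool call to move; the robot and the scene stay as the last step left them, time stands still between calls to the robot, and variables do not carry over. Pictures are saved under pics/ and viewed, about 8 in all and at most 12, crops included, and the job is handed in when it is done.

Besides the shell and the picture viewer there is one more tool, called by a JSON object that holds its "method" and its "body". carry_out: Moves the arm, as the interface text tells. Shifts and turns lie within -1 to 1; 1 stands for 0.1 m of shift or 45 degrees of turn. Its arguments: {"type":"object","properties":{"steps":{"type":"array","items":{"type":"number"}},"grip_force":{"type":"number"}},"required":["steps"]}

```bash
ls; mkdir -p pics; cat > h.py <<'E'
import numpy as np, cv2
from scipy.spatial.transform import Rotation as Ro
from cell import arm, get_image, camera_info
def grab(name):
    s=arm.observe(); im,d=get_image(name); c=camera_info(name)
    f=200/np.tan(np.radians(c["fovy"])/2)
    v,u=np.mgrid[0:400,0:640]
    P=np.stack([(u-c["cx"])/f*d,(v-c["cy"])/f*d,d],-1)
    if "R" in c: W=(P-np.array(c["t"]))@np.array(c["R"])
    else:
        T=np.array(c["tool_from_camera"]); R=Ro.from_rotvec(s["ee_rot"]).as_matrix()
        W=(P@T[:3,:3].T+T[:3,3])@R.T+np.array(s["position"])
    W[d==0]=np.nan
    return im,d,W
def save(im,n): cv2.imwrite("pics/"+n+".png",cv2.cvtColor(im,cv2.COLOR_RGB2BGR))
E
python3 - <<'E'
from h import *
for n in ["scene","side","wrist"]:
    im,d,W=grab(n); save(im,n+"0"); np.savez("pics/"+n+"0.npz",im=im,W=W)
    c=camera_info(n); print(n,{k:np.round(v,3).tolist() for k,v in c.items() if k!="R"})
print(arm.observe(), arm.grip_point_offset)
E
```

```text
pics
scene {'fovy': 45.232, 'cx': 317.399, 'cy': 194.491, 't': [-0.298, -0.212, 1.54]}
side {'fovy': 49.612, 'cx': 325.482, 'cy': 196.19, 't': [0.324, -0.418, 1.261]}
wrist {'fovy': 63.922, 'cx': 315.13, 'cy': 194.926, 'tool_from_camera': [[-0.0, 0.95, 0.312, -0.085], [-0.0, -0.312, 0.95, -0.159], [1.0, 0.0, 0.0, 0.001], [0.0, 0.0, 0.0, 1.0]]}
{'clock': 0.15, 'joints': array([ 1.09643231,  0.435071  ,  0.02497382,  1.57385857, -0.01159041,
        1.13400144, -0.07508113]), 'dq': array([-0.00079787, -0.00117479,  0.00135204, -0.00217836, -0.00026292,
        0.00048409, -0.00033928]), 'joint_efforts': array([ 1.63262404e-03, -6.68263149e+01,  9.85969976e-01, -3.14692640e+01,
       -6.03998895e-02,  3.93792882e-02,  6.24345171e-05]), 'position': array([ 0.22685494, -0.58197275,  0.22613166]), 'ee_rot': array([-0.37988103,  2.0196705 , -2.0173179 ]), 'force': array([-0.33468263,  0.93018044, -0.14870091]), 'ft_torque': array([ 0.02323717, -0.02084061, -0.00964375]), 'width': 0.9997643073957794} 0.0188
```

View pics/scene0.png

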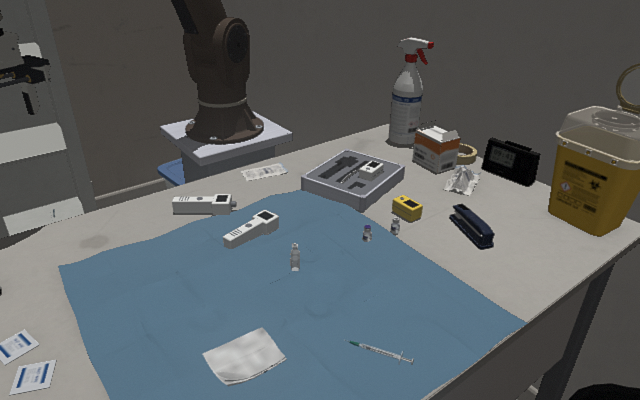

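View pics/side0.png

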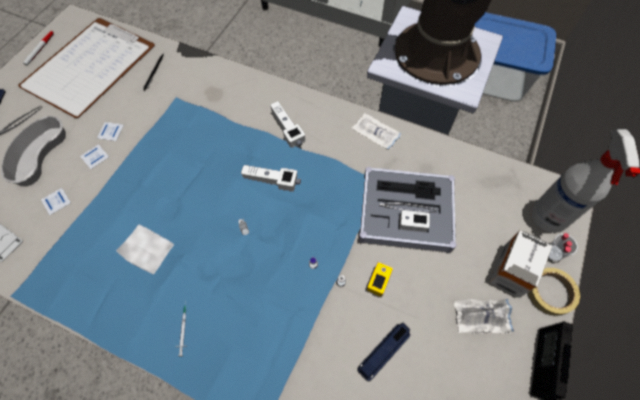

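The side view shows two thermometers, at about (270,176) and (288,122), and the case at (408,208) with the oximeter at (415,220). The vials are at (313,263) and (341,281), and the ampoule at (243,226). The yellow look-alike is at (380,278). Next I'll fit the poses.

```bash
cat > fit.py <<'E'
from h import *
def rect(pts):
    (c,s,a)=cv2.minAreaRect((pts*1000).astype(np.float32)); return np.round(c,1),np.round(s,1),round(a,1)
def axis(pts):
    m=pts.mean(0); w,v=np.linalg.eigh(np.cov((pts-m).T)); return m,v[:,1]
E
python3 - <<'E'
from fit import *
for n,boxes in {"side":{"A":(235,155,305,195),"B":(262,95,310,150),"case":(350,160,470,255),"oxi":(395,205,435,235),"amp":(230,212,256,240),"v1":(303,252,322,273),"v2":(332,270,350,290),"yel":(362,258,398,300)},
 "scene":{"A":(218,205,285,252),"B":(165,190,242,220),"case":(295,145,410,212),"oxi":(350,152,390,178)}}.items():
    z=np.load(f"pics/{n}0.npz"); W=z["W"]
    for k,(a,b,c,d) in boxes.items():
        w=W[b:d,a:c].reshape(-1,3); w=w[np.isfinite(w[:,0])]
        lo,hi={"A":(.025,.042),"B":(.025,.042),"case":(.03,.045),"oxi":(.048,.07)}.get(k,(.015,.08))
        p=w[(w[:,2]>lo)&(w[:,2]<hi)]
        print(n,k,len(p),"ztable",np.round(np.nanpercentile(w[:,2],[5,50,95,99.5]),4),*rect(p[:,:2]), "medz",np.median(p[:,2]).round(4), "cen",p.mean(0).round(4), "rng",np.linalg.norm(p.mean(0)[:2]).round(3))
E
```

```text
side A 689 ztable [0.0012 0.0089 0.0362 0.0382] [ 580.3 -238.3] [ 44.7 141.4] 13.1 medz 0.0346 cen [ 0.5809 -0.2329  0.0341] rng 0.626
side B 557 ztable [-0.0014  0.0026  0.036   0.0385] [ 427.  -273.4] [143.   43.7] 55.1 medz 0.0348 cen [ 0.4331 -0.2657  0.0342] rng 0.508
side case 4790 ztable [-0.0004  0.0256  0.0418  0.0619] [524.4  87.7] [187.2 211.2] 17.4 medz 0.0374 cen [0.5322 0.0908 0.0372] rng 0.54
side oxi 478 ztable [0.0224 0.0385 0.0619 0.0633] [562.7 112.6] [37.4 62.4] 17.4 medz 0.0599 cen [0.565  0.1128 0.0592] rng 0.576
side amp 102 ztable [0.0044 0.008  0.0496 0.063 ] [ 726.8 -230.2] [16.9 16.4] 26.3 medz 0.0457 cen [ 0.7287 -0.2278  0.0429] rng 0.764
side v1 75 ztable [0.0049 0.0079 0.0391 0.0416] [735.4 -55. ] [15.9 18.1] 9.1 medz 0.0338 cen [ 0.7367 -0.0541  0.0319] rng 0.739
side v2 75 ztable [-0.0004  0.0035  0.0367  0.0395] [746.7  16.4] [15.3 17.6] 20.4 medz 0.031 cen [0.7479 0.0166 0.0303] rng 0.748
side yel 526 ztable [-0.0012  0.0025  0.0369  0.0385] [709.1  89.5] [63.3 36.1] 0.4 medz 0.035 cen [0.7123 0.0894 0.0343] rng 0.718
scene A 663 ztable [-0.0001  0.0059  0.0337  0.035 ] [ 556.3 -230.3] [120.9 150.1] 67.1 medz 0.0327 cen [ 0.5811 -0.2407  0.0319] rng 0.629
scene B 530 ztable [-0.0022  0.0023  0.0338  0.0353] [ 428.4 -274.1] [140.   45.7] 55.7 medz 0.0327 cen [ 0.4326 -0.2724  0.0319] rng 0.511
scene case 2359 ztable [-0.0021  0.0107  0.0381  0.0587] [571.8 103.6] [282.3 215.5] 18.8 medz 0.0352 cen [0.5468 0.0779 0.0351] rng 0.552
scene oxi 238 ztable [-0.0012  0.0354  0.0586  0.0599] [563.8 111.9] [37.8 64.5] 19.4 medz 0.0574 cen [0.5681 0.1068 0.0562] rng 0.578
```

```bash
python3 - <<'E'
from fit import *
s=arm.observe(); R=Ro.from_rotvec(s["ee_rot"]).as_matrix(); print(R.round(3)); 
print("jaw yaw",np.degrees(np.arctan2(R[1,2],R[0,2])),"cam side x",np.degrees(np.arctan2(R[1,0],R[0,0])))
E
```

```text
[[-0.932 -0.001  0.363]
 [-0.363  0.001 -0.932]
 [ 0.    -1.    -0.001]]
jaw yaw -68.70208074757544 cam side x -158.70207271468942
```

{"method": "carry_out", "body": {"steps": [1, 0.4, 0.4, 0, 0, 1, 0.8, 0.8, 0, 0, 1, 1, 1, 0, 0, 1, 1, 1, 0, 0]}}

```text
clock: 0.55
position: [0.3329, -0.4768, 0.2266]
ee_rot: [-0.385, 2.014, -2.009]
force: [0.0, 0.1, 0.2]
width: 1.004
```

{"method": "carry_out", "body": {"steps": [1, 0.4, 0.4, 0, 0, 1, 0.8, 0.8, 0, 0, 1, 1, 1, 0, 0, 1, 1, 1, 0, 0]}}

```text
clock: 0.95
position: [0.432, -0.3766, 0.2266]
ee_rot: [-0.385, 2.014, -2.009]
force: [-0.7, 0.0, -0.4]
width: 0.999
```

{"method": "carry_out", "body": {"steps": [1, 0.2, 0.2, 0, 0.19, 1, 0.4, 0.4, 0, 0.38, 1, 0.6, 0.5, 0, 0.57, 1, 0.8, 0.6, 0, 0.76, 1, 1, 0.8, 0, 0.95, 1, 1, 0.8, 0, 1, 1, 1, 0.8, 0, 1]}}

```text
clock: 1.65
position: [0.527, -0.3025, 0.2263]
ee_rot: [-0.985, 1.507, -1.506]
force: [-0.1, -0.7, -1.4]
width: 1.001
```

{"method": "carry_out", "body": {"steps": [1, 0.1, 0.1, 0, 0.19, 1, 0.3, 0.2, 0, 0.38, 1, 0.5, 0.3, 0, 0.57, 1, 0.5, 0.4, 0, 0.76, 1, 0.5, 0.4, 0, 0.82, 1, 0.5, 0.4, 0, 0.82, 1, 0.5, 0.4, 0, 0.82]}}

```text
clock: 2.35
position: [0.5763, -0.2638, 0.2265]
ee_rot: [-1.308, 1.041, -1.041]
force: [-0.6, -1.3, -0.2]
width: 1.001
```

```bash
python3 - <<'E'
from fit import *
s=arm.observe(); R=Ro.from_rotvec(s["ee_rot"]).as_matrix(); print(s["position"],s["clock"],"jaw",np.degrees(np.arctan2(R[1,2],R[0,2])),s["joints"].round(2))
im,d,W=grab("wrist"); save(im,"w1"); np.savez("pics/w1.npz",im=im,W=W)
p=W.reshape(-1,3); p=p[np.isfinite(p[:,0])]; q=p[(abs(p[:,0]-.58)<.09)&(abs(p[:,1]+.238)<.1)]
print(np.percentile(q[:,2],[2,10,50,90,98]))
q=q[(q[:,2]>.025)&(q[:,2]<.045)]; print(len(q),rect(q[:,:2]))
E
```

```text
[ 0.57626843 -0.26375183  0.22654451] 2.35 jaw 12.938637678977825 [ 0.61  0.49 -0.41  1.52  0.2   1.18  0.4 ]
[0.00128596 0.00379549 0.31092799 0.33294906 0.33543434]
3277 (array([ 579.4, -238.8]), array([ 43.4, 140.4]), 12.4)
```

View pics/w1.png

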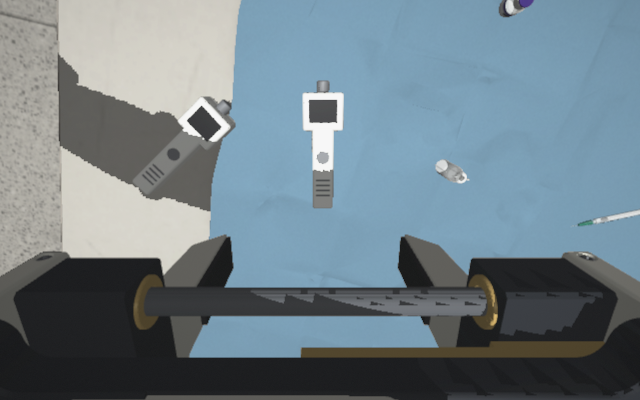

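The wrist view shows the wanted thermometer at (322,145), head up in the picture (+y). Next I'll measure the case from above.

{"method": "carry_out", "body": {"steps": [1, -0.1, 0.4, 0, 0, 1, -0.2, 0.8, 0, 0.1, 1, -0.2, 1, 0, 0.1, 1, -0.2, 1, 0, 0.1]}}

```text
clock: 2.8
position: [0.557, -0.1588, 0.2274]
ee_rot: [-1.339, 0.976, -0.976]
force: [-0.3, -0.2, 0.3]
width: 1.003
```

{"method": "carry_out", "body": {"steps": [1, -0.1, 0.4, 0, 0, 1, -0.2, 0.8, 0, 0, 1, -0.2, 1, 0, 0, 1, -0.2, 1, 0, 0]}}

```text
clock: 3.2
position: [0.5371, -0.0599, 0.2272]
ee_rot: [-1.339, 0.977, -0.977]
force: [-0.7, 0.5, 0.4]
width: 1.0
```

{"method": "carry_out", "body": {"steps": [1, 0, 0.4, 0, 0, 1, 0, 0.8, 0, 0, 1, 0, 1, 0, 0, 1, 0, 1, 0, 0, 1, 0, 1, 0, 0]}}

```text
clock: 3.7
position: [0.5376, 0.0359, 0.2266]
ee_rot: [-1.34, 0.98, -0.981]
force: [0.4, -0.6, -1.1]
width: 1.001
```

```bash
python3 - <<'E'
from fit import *
s=arm.observe(); R=Ro.from_rotvec(s["ee_rot"]).as_matrix(); print(s["position"],s["clock"],"jaw",np.degrees(np.arctan2(R[1,2],R[0,2])),s["joints"].round(2))
im,d,W=grab("wrist"); save(im,"w2"); np.savez("pics/w2.npz",im=im,W=W)
z=np.load("pics/w1.npz"); w=z["W"].reshape(-1,3); 
a=np.radians(12.7); g=np.array([.5807,-.2447])
for i in range(5):
    ey=np.array([-np.sin(a),np.cos(a)]); ex=np.array([np.cos(a),np.sin(a)])
    X=(w[:,:2]-g)@ex; Y=(w[:,:2]-g)@ey; k=(abs(X)<.03)&(Y>-.08)&(Y<.09)&(w[:,2]>.028)
    xs=X[k];ys=Y[k];m=(ys<.02)&(ys>-.063)
    c=[];
    for lo in np.arange(-.06,.02,.004):
        t=xs[m&(ys>=lo)&(ys<lo+.004)]
        if len(t)>3: c.append((lo+.002,(t.min()+t.max())/2,np.ptp(t)))
    c=np.array(c); sl,ic=np.polyfit(c[:,0],c[:,1],1); a-=sl; g=g+ic*ex
    hd=xs[(ys>.03)&(ys<.063)]
    print(np.degrees(a),g,ys.min(),ys.max(),"handle w",c[:,2].mean(),"head mid",(hd.min()+hd.max())/2,np.ptp(hd),np.median(w[k][:,2]))
w=W.reshape(-1,3); q=w[(w[:,2]>.03)&(w[:,2]<.045)&(abs(w[:,0]-.524)<.16)&(abs(w[:,1]-.088)<.16)]; print(len(q),rect(q[:,:2]),np.percentile(q[:,2],[5,50,95]))
q=w[(w[:,2]>.05)&(w[:,2]<.07)&(abs(w[:,0]-.563)<.06)&(abs(w[:,1]-.1126)<.06)]; print(len(q),rect(q[:,:2]),np.median(q[:,2]))
E
```

```text
[0.53755675 0.03589797 0.22658473] 3.7 jaw 17.57788427300703 [ 0.24  0.35 -0.54  1.75  0.2   1.1  -0.05]
12.408574046034188 [ 0.58177465 -0.24445782] -0.06414068137731428 0.06435160495004959 handle w 0.029225472426072152 head mid 0.0001334233337989977 0.043353573085329 0.32600402066502887
11.788189687075292 [ 0.58218774 -0.24436693] -0.06413353145778956 0.06443901935461982 handle w 0.02929370134827832 head mid -0.0011245957080558283 0.04335798507709498 0.3259826410724035
11.50781344739261 [ 0.58237047 -0.24432879] -0.06419977021921038 0.06462276314342737 handle w 0.029350338442172018 head mid -0.0020258348066317725 0.043654480634936516 0.3259774245914558
12.020166065534108 [ 0.58197737 -0.24440883] -0.06424804664974361 0.06470499496685463 handle w 0.02989564517240864 head mid -0.0024409468558620542 0.04381155010033386 0.3259774371225877
11.654909602667484 [ 0.58227241 -0.24434601] -0.06417449360986774 0.06454996933543114 handle w 0.02932309673633566 head mid -0.001622296141818252 0.04352373482112963 0.3259774245914558
24305 (array([555.5,  97.1]), array([249.4, 210.9]), 17.5) [0.03491192 0.03663922 0.03880032]
2369 (array([562.5, 111.9]), array([36. , 61.6]), 17.6) 0.05937068575097815
```

View pics/w2.png

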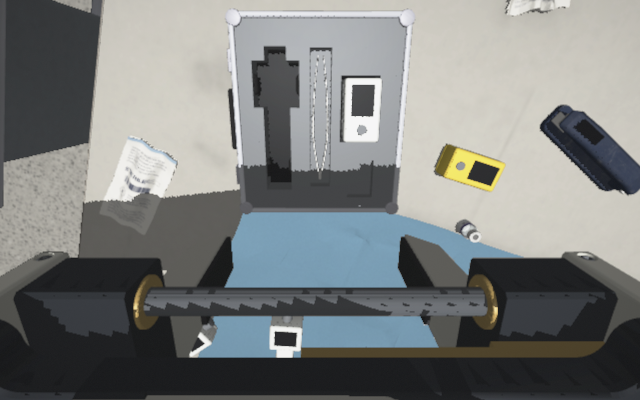

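The wrist view shows the case at (320,110), with the empty long cutout at (275,115), wide end up (+y). The oximeter is at (361,108). I'll redo the thermometer fit without the gripper points and fit the cutout from depth.

```bash
cat > tfit.py <<'E'
from fit import *
def strips(w,g,a,sel,Ys,half=.03):
    for i in range(6):
        ey=np.array([-np.sin(a),np.cos(a)]); ex=np.array([np.cos(a),np.sin(a)])
        X=(w[:,:2]-g)@ex; Y=(w[:,:2]-g)@ey; k=(abs(X)<half)&(Y>-.09)&(Y<.09)&sel(w[:,2])
        xs,ys=X[k],Y[k]; c=[]
        for lo in Ys:
            t=xs[(ys>=lo)&(ys<lo+.004)]
            if len(t)>3: c.append((lo+.002,(t.min()+t.max())/2,np.ptp(t)))
        c=np.array(c); sl,ic=np.polyfit(c[:,0],c[:,1],1); a-=sl; g=g+ic*ex
    hd=xs[(ys>.03)&(ys<.06)]
    print("yaw",np.degrees(a).round(2),"g",g.round(4),"Y",ys.min().round(4),ys.max().round(4),"w",np.median(c[:,2]).round(4),"head",((hd.min()+hd.max())/2).round(4),np.ptp(hd).round(4),"z",np.median(w[k][:,2]).round(4))
    return g,a
E
python3 - <<'E'
from tfit import *
w=np.load("pics/w1.npz")["W"].reshape(-1,3)
strips(w,np.array([.5807,-.2447]),np.radians(12.7),lambda z:(z>.029)&(z<.045),np.arange(-.06,.02,.004))
W=np.load("pics/w2.npz")["W"]; w=W.reshape(-1,3)
# case rim
a=np.radians(17.5);c=np.array([.5244,.0877]);ex=np.array([np.cos(a),np.sin(a)]);ey=np.array([-ex[1],ex[0]])
X=(w[:,:2]-c)@ex;Y=(w[:,:2]-c)@ey
k=(abs(X)<.11)&(abs(Y)<.12)&(w[:,2]>.03)&(w[:,2]<.045); print("rim",rect(w[k][:,:2]))
P=W[115,250:300]; 
for u in range(255,300,3): print(u,((P[u-250,:2]-c)@ex).round(4),P[u-250,2].round(4))
low=(X>-.075)&(X<-.015)&(abs(Y)<.09)&(w[:,2]<.02)&(w[:,2]>-.01)
print(low.sum(),X[low].min(),X[low].max(),Y[low].min(),Y[low].max(),rect(w[low][:,:2]))
strips(w[low],c-.045*ex,a,lambda z:z>-1,np.arange(-.06,.0,.004))
E
```

```text
yaw 13.63 g [ 0.5809 -0.2447] Y -0.0643 0.0645 w 0.0229 head 0.0004 0.0432 z 0.0344
rim (array([524.8,  87.6]), array([185.4, 210.9]), 17.6)
255 -0.0664 0.0368
258 -0.0632 0.0369
261 -0.0601 0.0365
264 -0.0573 0.0337
267 -0.057 0.0141
270 -0.0547 0.0066
273 -0.0512 0.0065
276 -0.0479 0.0056
279 -0.0443 0.0066
282 -0.0408 0.0077
285 -0.0374 0.0068
288 -0.0341 0.0057
291 -0.0284 0.0362
294 -0.0252 0.0365
297 -0.022 0.0369
3858 -0.06750998149240099 -0.02060518254806971 -0.07699207068973607 0.07260621755752847 (array([483. ,  72.3]), array([ 46.9, 149.5]), 17.3)
yaw 16.99 g [0.4819 0.0743] Y -0.077 0.0726 w 0.025 head 0.0001 0.0468 z 0.0065
```

```bash
python3 - <<'E'
from tfit import *
W=np.load("pics/w2.npz")["W"]; 
a=np.radians(17.5);c=np.array([.5246,.0877]);ex=np.array([np.cos(a),np.sin(a)]);ey=np.array([-ex[1],ex[0]])
L=(W[...,:2]-c)@np.stack([ex,ey],1); z=W[...,2]
face=(z>.033)&(z<.042)
# along X: for each Y strip, edges = largest face X below / smallest above the cutout centre
for lo in np.arange(-.078,.086,.006):
    k=face&(L[...,1]>=lo)&(L[...,1]<lo+.006)
    x=L[...,0][k]; l=x[(x<-.044)]; r=x[(x>-.044)]
    print(round(lo+.003,3),"L",l.max().round(4),"R",r.min().round(4),"mid",((l.max()+r.min())/2).round(4),"w",(r.min()-l.max()).round(4))
k=face&(abs(L[...,0]+.044)<.004); y=L[...,1][k]; print("Y edges",y[y<-.02].max(),y[y>.03].min())
k=face&((abs(L[...,0]+.062)<.002)|(abs(L[...,0]+.026)<.002)); y=L[...,1][k]; print("head shoulder/end",y[y<.035].max(),y[y>.045].min())
E
```

```text
-0.075 L -0.0443 R -0.044 mid -0.0441 w 0.0003
-0.069 L -0.0573 R -0.0291 mid -0.0432 w 0.0283
-0.063 L -0.0574 R -0.029 mid -0.0432 w 0.0284
-0.057 L -0.0572 R -0.0289 mid -0.0431 w 0.0283
-0.051 L -0.0573 R -0.0287 mid -0.043 w 0.0286
-0.045 L -0.0574 R -0.0286 mid -0.043 w 0.0288
-0.039 L -0.0575 R -0.0295 mid -0.0435 w 0.0279
-0.033 L -0.0572 R -0.0294 mid -0.0433 w 0.0279
-0.027 L -0.0574 R -0.0293 mid -0.0434 w 0.028
-0.021 L -0.0574 R -0.0291 mid -0.0433 w 0.0283
-0.015 L -0.0575 R -0.0291 mid -0.0433 w 0.0284
-0.009 L -0.0576 R -0.0289 mid -0.0432 w 0.0287
-0.003 L -0.0573 R -0.0287 mid -0.043 w 0.0286
0.003 L -0.0574 R -0.0287 mid -0.043 w 0.0287
0.009 L -0.0573 R -0.0285 mid -0.0429 w 0.0288
0.015 L -0.0572 R -0.0294 mid -0.0433 w 0.0278
0.021 L -0.0672 R -0.0189 mid -0.043 w 0.0484
0.027 L -0.0674 R -0.0188 mid -0.0431 w 0.0486
0.033 L -0.0673 R -0.0187 mid -0.043 w 0.0486
0.039 L -0.0673 R -0.0186 mid -0.0429 w 0.0487
0.045 L -0.0673 R -0.0185 mid -0.0429 w 0.0488
0.051 L -0.0672 R -0.0195 mid -0.0433 w 0.0477
0.057 L -0.0542 R -0.0323 mid -0.0433 w 0.022
0.063 L -0.0543 R -0.0324 mid -0.0433 w 0.0219
0.069 L -0.0543 R -0.0323 mid -0.0433 w 0.022
0.075 L -0.0447 R -0.0439 mid -0.0443 w 0.0008
0.081 L -0.0445 R -0.0437 mid -0.0441 w 0.0008
0.087 L -0.0441 R -0.0435 mid -0.0438 w 0.0005
Y edges -0.07605967761772317 0.07258293681401165
head shoulder/end 0.01347484487424655 0.05984806483778649
```

{"method": "carry_out", "body": {"steps": [0.7, 0.2, -0.4, 0, 0, 0.7, 0.4, -0.8, 0, -0.09, 0.7, 0.4, -1, 0, -0.09, 0.7, 0.4, -1, 0, -0.09]}}

```text
clock: 4.15
position: [0.577, -0.0695, 0.226]
ee_rot: [-1.312, 1.039, -1.04]
force: [0.0, 0.4, -0.4]
width: 0.719
```

{"method": "carry_out", "body": {"steps": [0.7, 0, -0.4, 0, 0, 0.7, 0, -0.8, 0, 0, 0.7, 0, -1, 0, 0, 0.7, 0, -1, 0, 0]}}

```text
clock: 4.55
position: [0.576, -0.1677, 0.2263]
ee_rot: [-1.312, 1.037, -1.038]
force: [0.2, -0.6, 0.0]
width: 0.698
```

{"method": "carry_out", "body": {"steps": [0.7, 0, -0.4, -0.2, 0, 0.7, 0, -0.8, -0.6, 0, 0.7, 0, -0.8, -1, 0, 0.7, 0, -0.8, -1, 0, 0.7, 0, -0.8, -1, 0]}}

```text
clock: 5.05
position: [0.577, -0.2407, 0.1272]
ee_rot: [-1.312, 1.033, -1.029]
force: [0.3, 0.6, -0.2]
width: 0.702
```

```bash
cat > st.py <<'E'
from h import *
s=arm.observe(); R=Ro.from_rotvec(s["ee_rot"]).as_matrix(); print(s["position"].round(4),s["clock"],"jaw",np.degrees(np.arctan2(R[1,2],R[0,2])).round(2),"tilt",R[2].round(4),"F",s["force"].round(1),"w",s["width"])
E
python3 st.py; python3 - <<'E'
from tfit import *
im,d,W=grab("wrist"); save(im,"w3")
strips(W.reshape(-1,3),np.array([.5807,-.2447]),np.radians(13.3),lambda z:(z>.029)&(z<.045),np.arange(-.06,.02,.004))
E
```

```text
[ 0.577  -0.2407  0.1272] 5.05 jaw 13.71 tilt [-1.9e-03 -1.0e+00 -6.0e-04] F [ 0.3  0.6 -0.2] w 0.7016205280211995
yaw 13.18 g [ 0.5807 -0.2447] Y -0.0651 0.0648 w 0.0233 head 0.0001 0.0442 z 0.0345
```

{"method": "carry_out", "body": {"steps": [0.7, 0.04, -0.02, -0.4, -0.01, 0.7, 0.04, -0.02, -0.7, -0.01, 0.7, 0.04, -0.02, -0.8, -0.01, 0.7, 0.04, -0.02, -0.8, -0.01, 0.7, 0.04, -0.02, -0.8, -0.01]}}

```text
clock: 5.6
position: [0.5827, -0.244, 0.0491]
ee_rot: [-1.308, 1.035, -1.039]
force: [0.3, -0.7, 0.6]
width: 0.702
```

```bash
python3 st.py
```

```text
[ 0.5827 -0.244   0.0491] 5.6 jaw 13.24 tilt [ 0.0014 -1.      0.0028] F [ 0.3 -0.7  0.6] w 0.7015055544024348
```

{"method": "carry_out", "body": {"steps": [0.7, -0.02, -0.01, -0.2, 0, 0.7, -0.02, -0.01, -0.36, 0, 0.7, -0.02, -0.01, -0.36, 0, 0.2, -0.02, -0.01, -0.36, 0, 0.1, -0.02, -0.01, -0.36, 0, 0.1, -0.02, -0.01, -0.36, 0, 0.1, -0.02, -0.01, -0.36, 0, 0.1, -0.02, -0.01, -0.36, 0, 0.1, -0.02, -0.01, -0.36, 0], "grip_force": 15}}

```text
clock: 6.5
position: [0.5793, -0.2453, 0.011]
ee_rot: [-1.309, 1.037, -1.038]
force: [0.9, 0.1, 1.2]
width: 0.258
```

```bash
python3 st.py
```

```text
[ 0.5793 -0.2453  0.011 ] 6.5 jaw 13.2 tilt [ 2.e-04 -1.e+00  5.e-04] F [0.9 0.1 1.2] w 0.2575317881007445
```

{"method": "carry_out", "body": {"steps": [0.1, 0, 0, 0.1, 0, 0.1, 0, 0, 0.4, 0, 0.1, 0, 0.2, 0.8, 0, 0.1, 0, 0.4, 1, 0, 0.1, 0, 0.4, 1, 0, 0.1, 0, 0.4, 1, 0]}}

```text
clock: 7.1
position: [0.5792, -0.2052, 0.1116]
ee_rot: [-1.31, 1.036, -1.038]
force: [-0.6, -1.2, -1.9]
width: 0.26
```

```bash
python3 st.py; python3 - <<'E'
from tfit import *
s=arm.observe(); z0=s["position"][2]-.012
im,d,W=grab("wrist"); save(im,"w4")
strips(W.reshape(-1,3),s["position"][:2],np.radians(13.2),lambda z:(z>z0+.029)&(z<z0+.040),np.arange(-.06,-.012,.004),.028)
E
```

```text
[ 0.5792 -0.2052  0.1116] 7.1 jaw 13.25 tilt [ 9.e-04 -1.e+00  7.e-04] F [-0.6 -1.2 -1.9] w 0.26007286629681364
yaw 12.17 g [ 0.5804 -0.2049] Y -0.0461 0.0751 w 0.0235 head -0.0015 0.0445 z 0.1351
```

View pics/w4.png

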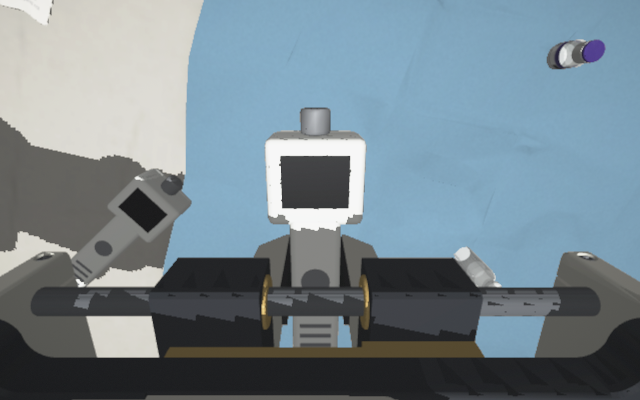

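Thermometer held, head at (315,180), hanging level with nothing touching. Now I'll measure its offset in the hand from the head.

```bash
cat > inhand.py <<'E'
from tfit import *
s=arm.observe(); im,d,W=grab("wrist"); R=Ro.from_rotvec(s["ee_rot"]).as_matrix()
j=R[:2,2]/np.linalg.norm(R[:2,2]); a=np.arctan2(j[1],j[0]); p=s["position"]
w=W.reshape(-1,3); L=(w[:,:2]-p[:2])@np.stack([j,[-j[1],j[0]]],1)
k=(abs(L[:,0])<.035)&(L[:,1]>.027)&(L[:,1]<.075)&(abs(w[:,2]-p[2]-.0235)<.006)
q=L[k]; c=[]
for lo in np.arange(.032,.06,.003):
    t=q[(q[:,1]>=lo)&(q[:,1]<lo+.003),0]; c.append((lo+.0015,t.min(),t.max()))
c=np.array(c); m=(c[:,1]+c[:,2])/2
print("head mid x by y",m.round(4),"widths",(c[:,2]-c[:,1]).round(4))
print("slope deg L/R",np.degrees(np.polyfit(c[:,0],c[:,1],1)[0]).round(2),np.degrees(np.polyfit(c[:,0],c[:,2],1)[0]).round(2))
h=q[(abs(abs(q[:,0]-m.mean())-.016)<.004)]; print("head y range",h[:,1].min().round(4),h[:,1].max().round(4))
z=w[k][:,2]; A=np.c_[q,np.ones(len(q))]; print("plane slope(x,y), z at origin rel tcp",np.linalg.lstsq(A,z-p[2],rcond=None)[0].round(4))
E
python3 inhand.py
```

```text
head mid x by y [0.0007 0.0003 0.0005 0.0007 0.0004 0.0003 0.0006 0.0004 0.0004 0.0006] widths [0.0435 0.0439 0.0438 0.0438 0.0437 0.0435 0.0438 0.044  0.0435 0.0437]
slope deg L/R -0.16 -0.18
head y range 0.027 0.065
plane slope(x,y), z at origin rel tcp [-0.0007 -0.0187  0.0244]
```

{"method": "carry_out", "body": {"steps": [0.1, -0.1, 0.4, 0, 0, 0.1, -0.2, 0.8, 0, 0.09, 0.1, -0.3, 1, 0, 0.09, 0.1, -0.3, 1, 0, 0.09]}}

```text
clock: 7.6
position: [0.5472, -0.1021, 0.1098]
ee_rot: [-1.339, 0.984, -0.979]
force: [1.2, 1.1, -0.8]
width: 0.263
```

{"method": "carry_out", "body": {"steps": [0.1, -0.2, 0.4, 0, 0, 0.1, -0.3, 0.8, 0, 0, 0.1, -0.4, 1, 0, 0, 0.1, -0.4, 1, 0, 0]}}

```text
clock: 8.0
position: [0.5077, -0.0031, 0.1102]
ee_rot: [-1.338, 0.984, -0.981]
force: [0.9, 0.5, -1.4]
width: 0.265
```

{"method": "carry_out", "body": {"steps": [0.1, -0.1, 0.3, 0, 0, 0.1, -0.24, 0.6, 0, 0, 0.1, -0.24, 0.72, 0, 0, 0.1, -0.24, 0.72, 0, 0, 0.1, -0.24, 0.72, 0, 0, 0.1, -0.24, 0.72, 0, 0]}}

```text
clock: 8.6
position: [0.4856, 0.0646, 0.1104]
ee_rot: [-1.337, 0.987, -0.987]
force: [0.3, -0.8, -1.2]
width: 0.261
```

```bash
python3 st.py; python3 inhand.py
```

```text
[0.4856 0.0646 0.1104] 8.6 jaw 17.09 tilt [ 7.e-04 -1.e+00 -5.e-04] F [ 0.3 -0.8 -1.2] w 0.26145539479703334
head mid x by y [0.0006 0.0004 0.0006 0.0006 0.0004 0.0005 0.0006 0.0004 0.0005 0.0007] widths [0.0434 0.0439 0.044  0.0437 0.0438 0.044  0.0436 0.0439 0.0439 0.0439]
slope deg L/R -0.15 0.22
head y range 0.027 0.0651
plane slope(x,y), z at origin rel tcp [-0.0008 -0.0195  0.0245]
```

{"method": "carry_out", "body": {"steps": [0.1, 0, 0.02, -0.2, 0.01, 0.1, 0, 0.02, -0.4, 0.01, 0.1, 0, 0.02, -0.58, 0.01, 0.1, 0, 0.02, -0.58, 0.01, 0.1, 0, 0.02, -0.58, 0.01]}}

```text
clock: 9.15
position: [0.4852, 0.0681, 0.0529]
ee_rot: [-1.34, 0.98, -0.979]
force: [0.2, 0.2, -0.9]
width: 0.258
```

```bash
python3 st.py; python3 - <<'E'
from h import *
im,d,W=grab("wrist"); save(im,"w5")
E
```

```text
[0.4852 0.0681 0.0529] 9.15 jaw 17.65 tilt [ 0.e+00 -1.e+00 -6.e-04] F [ 0.2  0.2 -0.9] w 0.2577168741949273
```

View pics/w5.png

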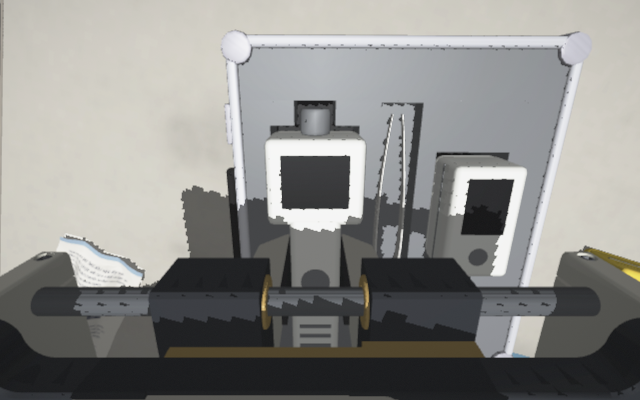

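The thermometer hangs over its cutout: probe at (315,120) in the probe slot, head over the wide part. Lowering.

{"method": "carry_out", "body": {"steps": [0.1, 0, -0.01, -0.05, 0, 0.1, 0, -0.01, -0.1, 0, 0.1, 0, -0.01, -0.13, 0, 0.1, 0, -0.01, -0.13, 0, 0.1, 0, -0.01, -0.13, 0]}}

```text
clock: 9.7
position: [0.485, 0.0677, 0.0397]
ee_rot: [-1.34, 0.979, -0.979]
force: [-0.0, -0.5, -1.5]
width: 0.262
```

```bash
python3 st.py
```

```text
[0.485  0.0677 0.0397] 9.7 jaw 17.71 tilt [-0.e+00 -1.e+00 -1.e-04] F [-0.  -0.5 -1.5] w 0.2624533793826584
```

{"method": "carry_out", "body": {"steps": [0.1, 0, 0, -0.015, 0, 0.1, 0, 0, -0.015, 0, 0.36, 0, 0, -0.015, 0, 0.36, 0, 0, -0.015, 0, 0.36, 0, 0, -0.015, 0, 0.36, 0, 0, 0.1, 0, 0.36, 0, 0, 0.5, 0, 0.36, 0, 0, 0.9, 0, 0.36, 0, 0, 1, 0, 0.36, 0, 0, 1, 0]}}

```text
clock: 10.7
position: [0.4864, 0.0679, 0.142]
ee_rot: [-1.336, 0.976, -0.981]
force: [0.7, -0.3, -0.4]
width: 0.363
```

```bash
python3 st.py; cat > case.py <<'E'
from h import *
import sys
im,d,W=grab("wrist"); save(im,sys.argv[1]); w=W.reshape(-1,3)
a=np.radians(17.5);c=np.array([.5246,.0877]);B=np.array([[np.cos(a),-np.sin(a)],[np.sin(a),np.cos(a)]])
L=(w[:,:2]-c)@B
def pl(nm,x,y,hx,hy):
    k=(abs(L[:,0]-x)<hx)&(abs(L[:,1]-y)<hy)&(w[:,2]<.075)&(w[:,2]>.03)
    print(nm,k.sum(),"z",np.median(w[k,2]).round(4) if k.any() else None, "world",(c+B@[x,y]).round(4))
pl("head",-.0432,.037,.015,.012); pl("tail",-.0432,-.058,.008,.008); pl("mid",-.0432,-.008,.008,.008)
xo=(np.array([.5625,.1119])-c)@B
pl("oxi",*xo,.012,.02); pl("oxi+y",xo[0],xo[1]+.022,.012,.006); pl("oxi-y",xo[0],xo[1]-.022,.012,.006)
pl("face",0.0,.09,.08,.005)
E
python3 case.py w6
```

```text
[0.4864 0.0679 0.142 ] 10.7 jaw 17.68 tilt [ 0.001  -1.      0.0044] F [ 0.7 -0.3 -0.4] w 0.36255870951487723
head 1240 z 0.0599 world [0.4723 0.11  ]
tail 317 z 0.0595 world [0.5008 0.0194]
mid 379 z 0.0598 world [0.4858 0.0671]
oxi 1514 z 0.0597 world [0.5625 0.1119]
oxi+y 504 z 0.0597 world [0.5559 0.1329]
oxi-y 420 z 0.0596 world [0.5691 0.0909]
face 2874 z 0.0365 world [0.4975 0.1735]
```

View pics/w6.png

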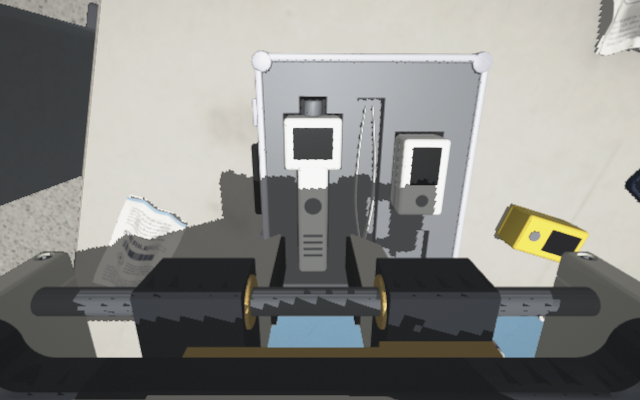

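The thermometer rests level on its sprung pads: head, mid and tail all at about 60 mm, head (313,145) in the wide part. Now I'll press the head end with shut fingers.

{"method": "carry_out", "body": {"steps": [0, -0.14, 0.42, 0, 0, 0, -0.14, 0.42, 0, 0, 0, -0.14, 0.42, -0.2, 0, 0, -0.14, 0.42, -0.5, 0, 0, -0.14, 0.42, -0.74, 0, 0, -0.14, 0.42, -0.74, 0, 0, -0.14, 0.42, -0.74, 0]}}

```text
clock: 11.45
position: [0.4701, 0.1096, 0.0651]
ee_rot: [-1.342, 0.98, -0.977]
force: [-0.8, 0.5, 0.6]
width: 0.002
```

```bash
python3 st.py
```

```text
[0.4701 0.1096 0.0651] 11.45 jaw 17.74 tilt [-4.0e-04 -1.0e+00 -2.6e-03] F [-0.8  0.5  0.6] w 0.0017218192979699578
```

Above the head; pressing down to about 43 mm.

{"method": "carry_out", "body": {"steps": [0, 0.02, 0, -0.04, 0, 0, 0.02, 0, -0.08, 0, 0, 0.02, 0, -0.12, 0, 0, 0.02, 0, -0.15, 0, 0, 0.02, 0, -0.18, 0, 0, 0.02, 0, -0.2, 0, 0, 0.02, 0, -0.22, 0, 0, 0.02, 0, -0.22, 0]}}

```text
clock: 12.25
position: [0.4735, 0.1105, 0.0442]
ee_rot: [-1.338, 0.978, -0.979]
force: [-2.3, 3.5, 10.1]
width: 0.004
```

```bash
python3 st.py
```

```text
[0.4735 0.1105 0.0442] 12.25 jaw 17.73 tilt [-4.0e-04 -1.0e+00  1.4e-03] F [-2.3  3.5 10.1] w 0.004358221185036478
```

{"method": "carry_out", "body": {"steps": [0, 0, 0, 0.2, 0, 0, 0, 0, 0.45, 0, 0, 0.1, -0.4, 0.45, 0, 0, 0.27, -0.8, 0.45, 0, 0, 0.27, -0.91, 0.45, 0, 0, 0.27, -0.91, 0.45, 0, 0, 0.27, -0.91, 0.3, 0, 0, 0.27, -0.91, 0.25, 0, 0, 0.27, -0.91, 0.25, 0]}}

```text
clock: 13.15
position: [0.4988, 0.0198, 0.0679]
ee_rot: [-1.342, 0.979, -0.976]
force: [-0.1, 0.6, -1.5]
width: 0.003
```

```bash
python3 st.py
```

```text
[0.4988 0.0198 0.0679] 13.15 jaw 17.8 tilt [-9.0e-04 -1.0e+00 -2.2e-03] F [-0.1  0.6 -1.5] w 0.0025191815691488102
```

{"method": "carry_out", "body": {"steps": [0, 0.01, 0, -0.05, 0, 0, 0.01, 0, -0.09, 0, 0, 0.01, 0, -0.13, 0, 0, 0.01, 0, -0.17, 0, 0, 0.01, 0, -0.21, 0, 0, 0.01, 0, -0.24, 0, 0, 0.01, 0, -0.27, 0, 0, 0.01, 0, -0.29, 0, 0, 0.01, 0, -0.29, 0]}}

```text
clock: 14.05
position: [0.5014, 0.0188, 0.0403]
ee_rot: [-1.339, 0.978, -0.979]
force: [-0.9, -1.4, 10.4]
width: 0.009
```

```bash
python3 st.py
```

```text
[0.5014 0.0188 0.0403] 14.05 jaw 17.7 tilt [ 5.e-04 -1.e+00  8.e-04] F [-0.9 -1.4 10.4] w 0.00879717965147825
```

{"method": "carry_out", "body": {"steps": [0, 0, 0, 0.3, 0, 0, 0, 0, 0.6, 0, 0, 0.3, 0.4, 0.6, 0, 0, 0.6, 0.8, 0.6, 0, 0, 0.61, 0.93, 0.6, 0, 0, 0.61, 0.93, 0.6, 0, 0, 0.61, 0.93, 0.4, 0, 0, 0.61, 0.93, 0.25, 0, 0, 0.61, 0.93, 0.25, 0]}}

```text
clock: 14.95
position: [0.5598, 0.1097, 0.0623]
ee_rot: [-1.344, 0.982, -0.978]
force: [0.3, -1.2, 0.5]
width: 0.004
```

```bash
python3 st.py
```

```text
[0.5598 0.1097 0.0623] 14.95 jaw 17.64 tilt [ 4.0e-04 -1.0e+00 -5.2e-03] F [ 0.3 -1.2  0.5] w 0.004291503359058058
```

{"method": "carry_out", "body": {"steps": [0, 0.02, 0.02, 0, 0, 0, 0.02, 0.02, -0.03, 0, 0, 0.02, 0.02, -0.07, 0, 0, 0.02, 0.02, -0.11, 0, 0, 0.02, 0.02, -0.15, 0, 0, 0.02, 0.02, -0.19, 0, 0, 0.02, 0.02, -0.22, 0, 0, 0.02, 0.02, -0.24, 0, 0, 0.02, 0.02, -0.24, 0]}}

```text
clock: 15.85
position: [0.5644, 0.1139, 0.0409]
ee_rot: [-1.339, 0.978, -0.979]
force: [0.8, 1.0, 2.4]
width: 0.004
```

```bash
python3 st.py
```

```text
[0.5644 0.1139 0.0409] 15.85 jaw 17.7 tilt [-1.e-04 -1.e+00  9.e-04] F [0.8 1.  2.4] w 0.004065498835894107
```

{"method": "carry_out", "body": {"steps": [0, -0.02, -0.02, -0.01, 0, 0, -0.02, -0.02, -0.025, 0, 0, -0.02, -0.02, -0.025, 0]}}

```text
clock: 16.15
position: [0.5633, 0.113, 0.0402]
ee_rot: [-1.337, 0.976, -0.979]
force: [-1.8, 1.7, 19.0]
width: 0.007
```

{"method": "carry_out", "body": {"steps": [0, 0, 0, 0.2, 0, 0, 0, 0, 0.6, 0, 0, -0.2, -0.4, 0.9, 0, 0, -0.4, -0.8, 1, 0, 0, -0.4, -0.8, 1, 0, 0, -0.4, -0.8, 1, 0, 0, -0.4, -0.8, 1, 0]}}

```text
clock: 16.85
position: [0.5219, 0.0324, 0.1379]
ee_rot: [-1.34, 0.979, -0.978]
force: [-0.2, 0.2, 0.7]
width: 0.006
```

```bash
python3 st.py; python3 case.py w7
```

```text
[0.5219 0.0324 0.1379] 16.85 jaw 17.73 tilt [-6.e-04 -1.e+00 -3.e-04] F [-0.2  0.2  0.7] w 0.005645021842610472
head 1363 z 0.0412 world [0.4723 0.11  ]
tail 330 z 0.0406 world [0.5008 0.0194]
mid 398 z 0.041 world [0.4858 0.0671]
oxi 1622 z 0.0408 world [0.5625 0.1119]
oxi+y 536 z 0.0408 world [0.5559 0.1329]
oxi-y 448 z 0.0407 world [0.5691 0.0909]
face 2960 z 0.0365 world [0.4975 0.1735]
```

View pics/w7.png

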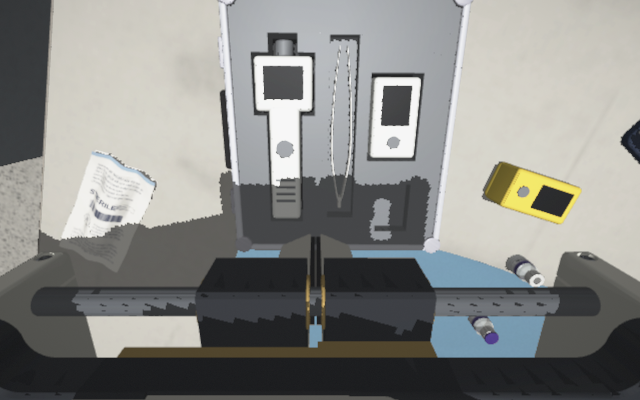

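```bash
python3 - <<'E'
from fit import *
im,d,W=grab("side")
for k,(a,b,c,e) in {"amp":(230,212,256,240),"v1":(303,252,322,273),"v2":(332,270,350,290)}.items():
    w=W[b:e,a:c].reshape(-1,3); p=w[(w[:,2]>.015)&(w[:,2]<.08)]; print(k,len(p),p.mean(0).round(4),np.nanpercentile(w[:,2],99.5).round(4))
print(arm.sign_off())
E
```

```text
amp 99 [ 0.7286 -0.2279  0.043 ] 0.0629
v1 76 [ 0.7367 -0.054   0.0319] 0.0418
v2 73 [0.7478 0.0166 0.0306] 0.0394
the job is handed in; nothing more can be done
None
```

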